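Sort a mixed stack of floor flanges by size

TASK

The stack on the bench is four galvanised floor flanges of four different sizes. Take it apart and set each flange, hub up, flat and centred on top of the single flange of the same size already laid out on the bench. Set them down, don't drop them, and leave the laid-out flanges, the tin and the standing piece of pipe where they are.

Things in the scene. Friction and masses are not known exactly. Their poses are not given: they have to be found in the camera images.
- stack78_c (a point): The smallest galvanised floor flange of the stack, at the top of it, lying hub up: a round disc 78 mm in diameter and 7 mm thick with four screw holes and a round hub 32 mm in diameter rising 17 mm above the disc, 24 mm high over all, bore 19 mm. Loose, about 0.29 kg. The point is on its axis half-way up (12 mm above its underside, 12 mm below the hub's top); z is its axis, towards the hub.
- stack92_c (a point): The second smallest galvanised floor flange of the stack, second from the top of it, lying hub up: a round disc 92 mm in diameter and 7 mm thick with four screw holes and a round hub 38 mm in diameter rising 19 mm above the disc, 26 mm high over all, bore 24.5 mm. Loose, about 0.4 kg. The point is on its axis half-way up (13 mm above its underside, 13 mm below the hub's top); z is its axis, towards the hub.
- stack108_c (a point): The second largest galvanised floor flange of the stack, third from the top of it, lying hub up: a round disc 108 mm in diameter and 8 mm thick with four screw holes and a round hub 46 mm in diameter rising 20 mm above the disc, 28 mm high over all, bore 31 mm. Loose, about 0.61 kg. The point is on its axis half-way up (14 mm above its underside, 14 mm below the hub's top); z is its axis, towards the hub.
- stack124_c (a point): The largest galvanised floor flange of the stack, at the bottom of it, lying hub up: a round disc 124 mm in diameter and 8 mm thick with four screw holes and a round hub 56 mm in diameter rising 22 mm above the disc, 30 mm high over all, bore 40 mm. Loose, about 0.81 kg. The point is on its axis half-way up (15 mm above its underside, 15 mm below the hub's top); z is its axis, towards the hub.
- laid78_c (a point): The smallest of the four single flanges laid out on the bench, hub up, the same as the smallest one in the stack (78 mm disc, 32 mm hub, 24 mm high). Loose. The point is on its axis half-way up, 12 mm above the bench and 12 mm below the hub's flat top, on which its mate is to lie.
- laid92_c (a point): The second smallest of the four single flanges laid out on the bench, hub up, the same as the second smallest one in the stack (92 mm disc, 38 mm hub, 26 mm high). Loose. The point is on its axis half-way up, 13 mm above the bench and 13 mm below the hub's flat top, on which its mate is to lie.
- laid108_c (a point): The second largest of the four single flanges laid out on the bench, hub up, the same as the second largest one in the stack (108 mm disc, 46 mm hub, 28 mm high). Loose. The point is on its axis half-way up, 14 mm above the bench and 14 mm below the hub's flat top, on which its mate is to lie.
- laid124_c (a point): The largest of the four single flanges laid out on the bench, hub up, the same as the largest one in the stack (124 mm disc, 56 mm hub, 30 mm high). Loose. The point is on its axis half-way up, 15 mm above the bench and 15 mm below the hub's flat top, on which its mate is to lie.
- tin_c (a point): Bystander: closed tin of thread compound with a blue label, 74 mm in diameter, 88 mm high, standing on the bench; loose. The point is at its centre.
- nipple_c (a point): Bystander: short length of black pipe threaded bright at its top end, 60 mm in diameter, 110 mm high, standing on the bench; loose. The point is at its centre.
Not all that is in view belongs to the job. What is shaped like the part that bears stack124_c but blue or purple is not meant.

How it is judged:
By the outcome, as a careful person would: the job done as asked, in the order asked, and still so for the second after the job is handed in, with the robot touching nothing.
It also fails if it takes over 112 s, if anything falls off the work surface, if the arm or the gripper's body presses on something with over 40 N, if the wrist force passes 120 N, or if a joint passes its speed limit or range.

ROBOT

A 6-joint arm with a two-finger parallel gripper is mounted at the origin on the work surface. World frame = base frame: x ahead of the robot, y to its left, z up, the work surface at z = 0. Lengths are in mm, angles in rad, forces in N, time in s.
With the tool pointing down it reaches from about 400 to 925 mm from the base axis. Payload 12.5 kg.
Tool frame: the origin (TCP) lies at the very end of the fingers, on their centre line; the grasp point (between the pads) lies 19 mm behind it; z points along the fingers, y is the line along which they close (so a half turn about z gives the same grasp; the last joint's range is limited). The gripper opens to 95 mm and grips with 3 to 60 N. Pads are 20 mm wide; open, the fingers measure 119 mm over their backs; the gripper's body (75 mm by 180 mm) begins 59 mm behind the grasp point.
Start: joints at [-1.352, 0.491, 1.559, -0, 1.092, -0.106], TCP at [199.473, -592.335, 183.761] pointing down, gripper open.
Joint ranges: [-3.1, 3.1], [-0.84, 2.19], [0.05, 2.79], [-1.13, 4.28], [0.06, 2.93], [-2.69, 2.69]. Speed limits (rad/s): [2.22, 2.22, 2.79, 3.14, 3.14, 3.14].

INTERFACE

Orientations are given as [roll, pitch, yaw] about the fixed x, y, z axes, in that order (R = Rz(yaw) Ry(pitch) Rx(roll)).
In Python, from cell import state, imaging, env, spot_in, mark_of gives the robot as it stands. The module is installed in compiled form; this text tells all that it offers.
- The arm moves only by the tool step_arm, never from a script. Its argument "increments" is a list of rows, each an object with "slide": the shift along the tool's x, y, z in m, a list of three; "roll": the turn about the tool's z in rad. A call has 1 to 5 rows; each row is the pose to reach, as a shift and turn from the pose commanded when the call began, along the tool's axes at that moment; what a row does not reach only later rows make up. A row lasts 1/8 s, in which the tool goes at most 62.5 mm and 10.7 degrees, less where a joint would pass 70% of its speed; a pose out of reach is approached as far as the arm can. A call with a gripper value outside its range is refused whole. "fingers" is the opening, from 0 (shut) to 1 (fully open), set as the call begins (left out, the last holds). The fingers move at their own pace and stop on an object; the grip force is fixed at half the most. Time passes only in rows, so rows that repeat a pose let the fingers close. It gives the time, the measured TCP pose, the force, the opening and the grip force at its end, in the units of the state.
- state(): the state, without advancing time (a new reading comes with each control period).
- imaging.read_camera(name): name is "side" or "top"; returns a dict with "color" (480x640x3 uint8, red, green, blue), "z_map" (480x640 float32, mm along the optical axis (not along the pixel's ray), 0 where there is no reading), "intrinsics" (3x3 intrinsics, pixels), "camera_from_world" (4x4, takes a point from world to camera coordinates). Camera axes: x right, y up, looking along -z (the intrinsics and any distortion apply to the point x, -y, -z); pixel columns grow to the right and rows downward; lengths in mm; the calibration is good to about 2 mm. A picture is of the moment at which its call begins.
- env.job_done(): hands the job in; it is judged then, once.
Trained networks look in the newest picture that a camera, given by its name, has taken for a name from the list of things; names that differ only in an ending like _2 or _b are one class to them, and where a whole thing is asked for, a point or a joint stands for the part that bears it (a point fixed in the world has none). Each returns a list of dicts, best first, with "confidence" (0 to 1); they miss things now and then, are a little off and sometimes report something else, mostly with a low value. They report only what shows in the picture. A call takes as long as a camera call. They do not tell look-alikes from the thing itself.
- spot_in(camera, target): "bbox" ([left, top, right, bottom] in pixels, round what is visible of it).
- mark_of(camera, target): "uv" ([column, row] in pixels: a listed point, or the origin of a listed thing).
The state is a dict: "t": time; "joints": joint angles; "qvel": joint speeds; "tau": joint torques, N m; "eef_pos": TCP position; "tcp_rot": TCP orientation; "ft_force": force on the tool from outside, world axes, zero at the start; "moment": the same for the moment, N m; "opening": opening from 0.0 (shut) to 1.0 (fully open); "grip_force": force on a finger pad.
Only numpy, scipy, OpenCV 4.12 (cv2) and the standard library are available. Lean on these libraries where they do the work, as an engineer would, in place of code of your own. Each camera call takes 0.05 s, during which the arm holds its last target. There are 200 camera calls.

## Working session

There is one attempt and no reset: what is moved stays moved. The work goes in short steps, Python scripts to look and compute and a tool call to move; the robot and the scene stay as the last step left them, time stands still between calls to the robot, and variables do not carry over. Pictures are saved under pics/ and viewed, at most 14 in all, crops included, and the job is handed in when it is done.

Besides the shell and the picture viewer there is one more tool, called after "Request:" as name(argument=value, ...), one argument or row to a line, values as JSON. step_arm: Moves the arm, as the interface text tells. Its arguments: {"type":"object","properties":{"increments":{"type":"array"},"fingers":{"type":"number"}},"required":["increments"]}

```bash
mkdir -p pics
cat > h.py <<'E'
import numpy as np, cv2
from cell import state, imaging, env, spot_in, mark_of
def cam(n):
    c=imaging.read_camera(n); return c
def world(c,u,v,d=None):
    """pixel arrays -> world points using depth"""
    K=c["intrinsics"]; T=np.linalg.inv(c["camera_from_world"])
    u=np.asarray(u,float); v=np.asarray(v,float)
    if d is None: d=c["z_map"][v.astype(int),u.astype(int)]
    x=(u-K[0,2])/K[0,0]*d; y=(v-K[1,2])/K[1,1]*d
    return np.stack([x,-y,-d,np.ones_like(d)],-1)@T.T[:,:3]
def onplane(c,u,v,z):
    a=world(c,u,v,np.float64(500)); b=world(c,u,v,np.float64(1500))
    return a+(b-a)*(z-a[2])/(b[2]-a[2])
E
python3 - <<'E'
from h import *
print(state())
H={'stack78_c':12,'stack92_c':13,'stack108_c':14,'stack124_c':15,'laid78_c':12,'laid92_c':13,'laid108_c':14,'laid124_c':15,'tin_c':44,'nipple_c':55}
for n in("top","side"):
    c=cam(n); cv2.imwrite(f"pics/{n}0.png",c["color"][...,::-1]); print(n,c["intrinsics"].tolist(),np.linalg.inv(c["camera_from_world"]).round(3).tolist())
    for k,z in H.items():
        print(k,[(np.round(m["uv"]).tolist(),round(m["confidence"],2),onplane(c,*m["uv"],z).round().tolist()) for m in mark_of(n,k)[:3]])
E
```

```text
{'t': 0.0, 'joints': array([-1.35157548e+00,  4.91524944e-01,  1.55946629e+00, -4.00727204e-06,
        1.09171145e+00, -1.05615276e-01]), 'qvel': array([ 0.00099566,  0.00033687,  0.00065171, -0.00177701, -0.00072375,
       -0.00084315]), 'tau': array([ 9.46956206e-04, -6.12639141e+01, -2.58182949e+01,  6.94249989e-02,
        4.82248224e-02, -7.15607302e-05]), 'eef_pos': array([ 199.41889583, -592.02556826,  183.17747885]), 'tcp_rot': array([-3.14048843e+00, -1.13484057e-04,  3.24837910e-01]), 'ft_force': array([ 0.74155294, -0.0742094 , -0.60360836]), 'moment': array([ 0.00575331, -0.063872  , -0.01627282]), 'grip_force': 0.0, 'opening': 1.0028187532000323}
top [[445.187605231774, 0.0, 319.8368095278057], [0.0, 445.187605231774, 239.515941404782], [0.0, 0.0, 1.0]] [[0.007, 0.997, -0.079, 526.788], [-1.0, 0.007, -0.005, -17.547], [-0.004, 0.079, 0.997, 1108.15], [0.0, 0.0, 0.0, 1.0]]
stack78_c [([319.0, 207.0], 0.64, [695.0, -9.0, 12.0])]
stack92_c [([316.0, 206.0], 0.66, [696.0, -1.0, 13.0])]
stack108_c [([318.0, 207.0], 0.64, [695.0, -8.0, 14.0]), ([410.0, 330.0], 0.28, [394.0, 
[... 697 characters left out ...]
61, 0.509, 653.918], [0.0, 0.0, 0.0, 1.0]]
stack78_c [([266.0, 244.0], 0.56, [713.0, -145.0, 12.0])]
stack92_c [([269.0, 257.0], 0.81, [698.0, -88.0, 13.0])]
stack108_c [([269.0, 268.0], 0.8, [694.0, -45.0, 14.0])]
stack124_c [([270.0, 274.0], 0.94, [689.0, -20.0, 15.0]), ([196.0, 319.0], 0.8, [803.0, 134.0, 15.0]), ([194.0, 395.0], 0.77, [764.0, 320.0, 15.0])]
laid78_c [([334.0, 197.0], 0.58, [567.0, -391.0, 12.0])]
laid92_c [([268.0, 272.0], 0.71, [694.0, -30.0, 13.0]), ([428.0, 360.0], 0.6, [398.0, 217.0, 13.0])]
laid108_c []
laid124_c [([323.0, 424.0], 0.77, [566.0, 364.0, 15.0])]
tin_c [([378.0, 268.0], 0.95, [472.0, -11.0, 44.0])]
nipple_c [([272.0, 333.0], 0.94, [656.0, 214.0, 55.0])]
```

View pics/top0.png

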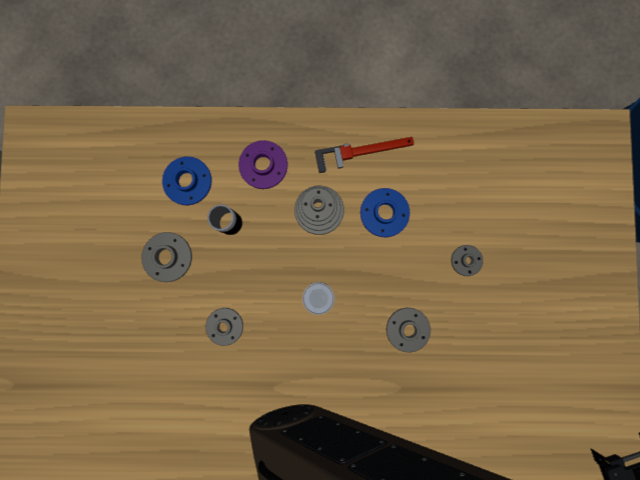

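View pics/side0.png

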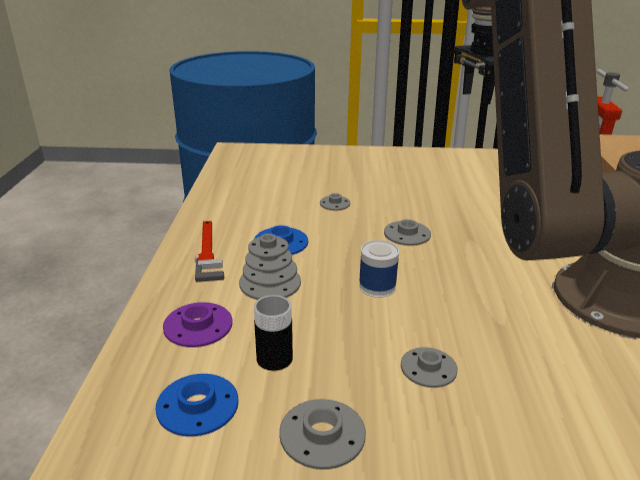

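The top view shows the stack at (319,207). The laid-out flanges are 78 at (468,261), 92 at (224,327), 108 at (409,330) and 124 at (166,257). The pipe is at (224,220) and the tin at (318,298). The side view agrees with this. The blue and purple flanges are decoys. Next I'll take precise centres from the depth at the hub tops.

```bash
cat >> h.py <<'E'
V,U=np.mgrid[0:480,0:640]
def hub(c,xy,ztop,r,tol=6):
    """centre of the hub-top annulus near xy, by depth; returns x,y,z,n,radius"""
    P=world(c,U.ravel(),V.ravel()); d=c["z_map"].ravel()
    for _ in range(4):
        m=(d>0)&(abs(P[:,2]-ztop)<tol)&(np.hypot(P[:,0]-xy[0],P[:,1]-xy[1])<r+8)
        if m.sum()<8: return None
        Q=P[m]; (a,b),rad=cv2.minEnclosingCircle(Q[:,:2].astype(np.float32)); xy=Q[:,:2].mean(0)
    return [round(float(t),1) for t in(*xy,a,b,Q[:,2].mean(),m.sum(),rad)]
def disc(c,xy,z,r):
    """fit circle of radius r to grey mask's outline projected on plane z"""
    hsv=cv2.cvtColor(c["color"],cv2.COLOR_RGB2HSV); g=((hsv[...,1]<60)&(hsv[...,2]>60)).astype(np.uint8)
    P=np.array([onplane(c,u,v,z) for u,v in zip([0,639,639,0],[0,0,479,479])])
    Hm=cv2.getPerspectiveTransform(np.float32([[0,0],[639,0],[639,479],[0,479]]),(P[:,:2]).astype(np.float32))
    cs,_=cv2.findContours(g,cv2.RETR_EXTERNAL,cv2.CHAIN_APPROX_NONE); best=None
    for k in cs:
        if len(k)<30: continue
        W=cv2.perspectiveTransform(k.astype(np.float32),Hm)[:,0]
        e=cv2.fitEllipse(W); dd=np.hypot(e[0][0]-xy[0],e[0][1]-xy[1])
        if dd<30 and (best is None or dd<best[0]): best=(dd,e)
    return best and [round(float(t),1) for t in(*best[1][0],*best[1][1])]
T={78:(12,16,7),92:(13,19,7),108:(14,23,8),124:(15,28,8)}
LAID={78:(567,-386),92:(399,216),108:(392,-235),124:(569,361)}
E
python3 - <<'E'
from h import *
for n in("top","side"):
    c=cam(n)
    for s,xy in LAID.items(): print(n,s,hub(c,xy,2*T[s][0],T[s][1]),disc(c,xy,T[s][2],s/2))
    for s,z in zip((78,92,108,124),(108,84,58,30)): print('stack',s,hub(c,(693,-8),z,T[s][1] if s==78 else s/2,4))
    P=world(c,U.ravel(),V.ravel()); m=(abs(P[:,2])<15)&(abs(P[:,0]-560)<80)&(abs(P[:,1])<150)&(abs(P[:,0]-470)>70);print('bench z',np.median(P[m,2]),P[m,2].std())
    print('tin',hub(c,(470,-9),88,37),'nip',hub(c,(654,217),110,30))
E
```

```text
top 78 [564.8, -374.7, 565.3, -374.9, 23.1, 103.0, 16.2] [565.2, -375.3, 74.1, 74.3]
top 92 [399.8, 221.2, 399.3, 221.2, 26.0, 130.0, 19.4] [399.4, 220.7, 88.2, 88.8]
top 108 [395.3, -227.8, 394.8, -228.6, 27.7, 173.0, 23.4] [394.9, -228.6, 103.7, 104.2]
top 124 [569.0, 368.8, 569.3, 369.3, 30.3, 231.0, 29.0] [568.4, 367.7, 120.0, 121.3]
stack 78 [688.9, -6.8, 688.7, -6.4, 108.2, 94.0, 16.0]
stack 92 [682.0, -8.9, 689.2, -6.0, 87.1, 35.0, 39.2]
stack 108 [680.8, -15.5, 689.3, -5.4, 60.4, 22.0, 46.1]
stack 124 [666.7, -8.2, 687.9, -7.1, 33.1, 11.0, 53.9]
bench z 0.4992492836256588 2.4235475127211017
tin [473.3, -8.6, 473.4, -8.6, 86.8, 811.0, 36.8] nip [655.7, 214.3, 655.5, 214.1, 109.6, 165.0, 30.4]
side 78 [564.5, -372.6, 561.7, -374.2, 22.2, 68.0, 18.6] [564.8, -375.1, 72.5, 88.6]
side 92 [398.3, 223.9, 398.4, 222.4, 24.5, 257.0, 19.9] [398.8, 223.9, 89.7, 92.4]
side 108 [394.5, -225.5, 394.4, -226.6, 26.4, 138.0, 24.8] [394.6, -226.0, 104.5, 114.8]
side 124 [567.5, 371.6, 566.8, 369.3, 28.8, 599.0, 29.5] [567.4, 371.4, 121.7, 124.8]
stack 78 [687.9, -3.8, 689.5, -5.0, 107.0, 99.0, 19.0]
stack 92 [684.2, 21.7, 687.8, -2.2, 86.0, 79.0, 39.2]
stack 108 [685.7, 28.2, 687.9, 3.0, 60.0, 80.0, 45.2]
stack 124 [682.0, 35.2, 686.2, 8.4, 31.8, 82.0, 51.1]
bench z -0.11839009298762448 1.8481561149606673
tin [472.4, -5.9, 472.6, -7.9, 86.2, 655.0, 38.6] nip [653.7, 215.5, 653.8, 213.2, 108.1, 330.0, 31.5]
```

Request:
step_arm(
  increments=[
    {"slide":[0,0,-0.03],"roll":0.16},
    {"slide":[0,0,-0.06],"roll":0.325},
    {"slide":[0,0,-0.06],"roll":0.325},
  ],
  fingers=0.8,
)

```text
t: 1.58
eef_pos: [199.7, -593.1, 245.9]
tcp_rot: [3.138, -0.001, -0.001]
ft_force: [0.3, 0.3, 0.1]
opening: 0.807
grip_force: 0.0
```

Request:
step_arm(
  increments=[
    {"slide":[0.035,-0.042,0]},
    {"slide":[0.07,-0.084,0]},
    {"slide":[0.105,-0.126,0]},
    {"slide":[0.14,-0.168,0]},
    {"slide":[0.175,-0.21,0]},
  ],
)

```text
invalid input at $.increments[0]: expected keys slide, roll
```

Request:
step_arm(
  increments=[
    {"slide":[0.035,-0.042,0]},
    {"slide":[0.07,-0.084,0]},
    {"slide":[0.105,-0.126,0]},
    {"slide":[0.14,-0.168,0]},
    {"slide":[0.175,-0.21,0]},
  ],
)

```text
invalid input at $.increments[0]: expected keys slide, roll
```

Request:
step_arm(
  increments=[
    {"slide":[0.035,-0.042,0]},
    {"slide":[0.07,-0.084,0]},
    {"slide":[0.105,-0.126,0]},
    {"slide":[0.139,-0.168,0]},
    {"slide":[0.139,-0.168,0]},
  ],
)

```text
invalid input at $.increments[0]: expected keys slide, roll
```

Request:
step_arm(
  increments=[
    {"slide":[0.035,-0.042,0],"roll":0},
    {"slide":[0.07,-0.084,0],"roll":0},
    {"slide":[0.105,-0.126,0],"roll":0},
    {"slide":[0.14,-0.168,0],"roll":0},
    {"slide":[0.175,-0.21,0],"roll":0},
  ],
)

```text
t: 2.2
eef_pos: [375.2, -380.6, 242.8]
tcp_rot: [-3.141, 0.001, 0.002]
ft_force: [1.4, 0.8, 0.2]
opening: 0.8
grip_force: 0.0
```

Request:
step_arm(
  increments=[
    {"slide":[0.035,-0.042,0],"roll":0},
    {"slide":[0.07,-0.084,0],"roll":0},
    {"slide":[0.105,-0.126,0],"roll":0},
    {"slide":[0.14,-0.168,0],"roll":0},
    {"slide":[0.175,-0.21,0],"roll":0},
  ],
)

```text
t: 2.82
eef_pos: [550.2, -170.7, 242.7]
tcp_rot: [-3.141, 0.001, 0.002]
ft_force: [-0.1, 0.1, 0.0]
opening: 0.799
grip_force: 0.0
```

Request:
step_arm(
  increments=[
    {"slide":[0.035,-0.042,0],"roll":0},
    {"slide":[0.07,-0.084,0],"roll":0},
    {"slide":[0.105,-0.126,0],"roll":0},
    {"slide":[0.139,-0.168,0],"roll":0},
    {"slide":[0.139,-0.168,0],"roll":0},
  ],
)

```text
t: 3.45
eef_pos: [689.5, -1.4, 241.4]
tcp_rot: [-3.141, 0.002, 0.006]
ft_force: [-0.4, -0.2, -0.2]
opening: 0.797
grip_force: 0.0
```

Run:
```python
from h import *
for i in range(3):
    c=cam("top" if i<2 else "side"); s=state(); print(s["eef_pos"].round(2),s["tcp_rot"].round(4))
cv2.imwrite("pics/side1.png",cv2.resize(c["color"][60:300,150:450,::-1],None,fx=2.5,fy=2.5))
```

```text
[688.59  -3.06 241.75] [-3.1415e+00  2.4000e-03  4.2000e-03]
[688.16  -4.15 242.28] [3.1415e+00 2.0000e-03 2.4000e-03]
[687.97  -4.86 242.78] [3.1414e+00 1.5000e-03 1.0000e-03]
```

View pics/side1.png

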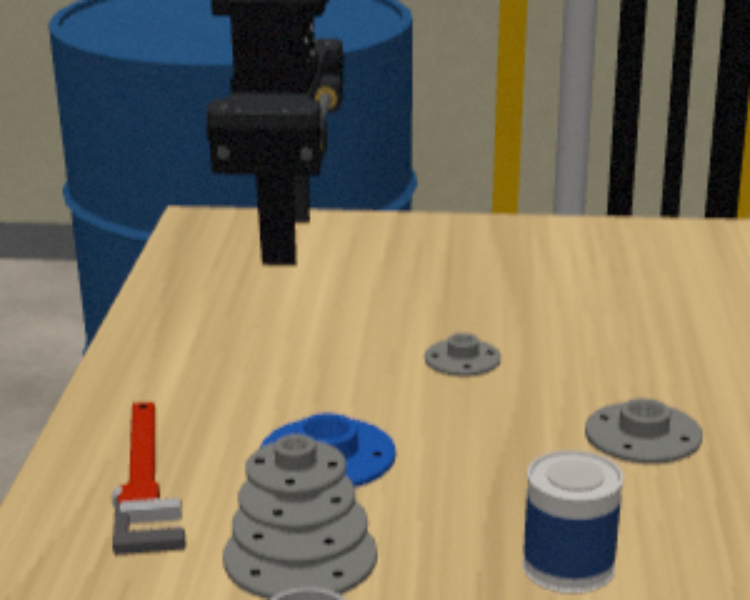

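The crop shows the gripper at crop (280,230), directly above the stack whose hub is at (296,450). The stack is clear of the blue decoy.

Request:
step_arm(
  increments=[
    {"slide":[0,0,0.05],"roll":0},
    {"slide":[0,0,0.095],"roll":0},
    {"slide":[0,0,0.125],"roll":0},
    {"slide":[0,0,0.142],"roll":0},
    {"slide":[0,0,0.15],"roll":0},
  ],
)

```text
t: 4.22
eef_pos: [688.4, -5.2, 93.5]
tcp_rot: [3.141, 0.0, -0.001]
ft_force: [-0.3, 0.4, -0.1]
opening: 0.798
grip_force: 0.0
```

Request:
step_arm(
  increments=[
    {"slide":[0,0,0],"roll":0},
    {"slide":[0,0,0],"roll":0},
    {"slide":[0,0,0],"roll":0},
  ],
)

```text
t: 4.6
eef_pos: [688.9, -4.4, 94.6]
tcp_rot: [3.141, -0.001, -0.0]
ft_force: [0.5, 0.0, 0.1]
opening: 0.804
grip_force: 0.0
```

Request:
step_arm(
  increments=[
    {"slide":[0,0,0],"roll":0},
    {"slide":[0,0,0],"roll":0},
    {"slide":[0,0,0],"roll":0},
    {"slide":[0,0,0],"roll":0},
    {"slide":[0,0,0],"roll":0},
  ],
  fingers=0.2,
)

```text
t: 5.22
eef_pos: [688.6, -4.4, 93.7]
tcp_rot: [3.141, 0.0, -0.0]
ft_force: [0.2, 0.1, 0.2]
opening: 0.335
grip_force: 0.0
```

Request:
step_arm(
  increments=[
    {"slide":[0,0,0],"roll":0},
    {"slide":[0,0,0],"roll":0},
    {"slide":[0,0,0],"roll":0},
  ],
  fingers=0.2,
)

```text
t: 5.6
eef_pos: [688.6, -4.4, 93.8]
tcp_rot: [3.141, -0.0, -0.0]
ft_force: [0.0, 0.5, 0.1]
opening: 0.199
grip_force: 0.0
```

Request:
step_arm(
  increments=[
    {"slide":[0,0,-0.005],"roll":0},
    {"slide":[0,0,-0.015],"roll":0},
    {"slide":[0,0,-0.03],"roll":0},
    {"slide":[0,0,-0.04],"roll":0},
    {"slide":[0,0,-0.04],"roll":0},
  ],
)

```text
t: 6.22
eef_pos: [689.0, -4.5, 135.0]
tcp_rot: [3.141, -0.002, -0.0]
ft_force: [-0.3, 0.2, -1.1]
opening: 0.199
grip_force: 0.0
```

Run:
```python
from h import *
print({k:np.round(v,2) for k,v in state().items() if k in("eef_pos","ft_force","opening","grip_force","tcp_rot")})
c=cam("side"); cv2.imwrite("pics/side2.png",cv2.resize(c["color"][150:310,200:360,::-1],None,fx=3.5,fy=3.5))
```

```text
{'eef_pos': array([689.01,  -4.48, 135.03]), 'tcp_rot': array([ 3.14, -0.  , -0.  ]), 'ft_force': array([-0.34,  0.22, -1.07]), 'grip_force': np.float64(0.0), 'opening': np.float64(0.2)}
```

View pics/side2.png

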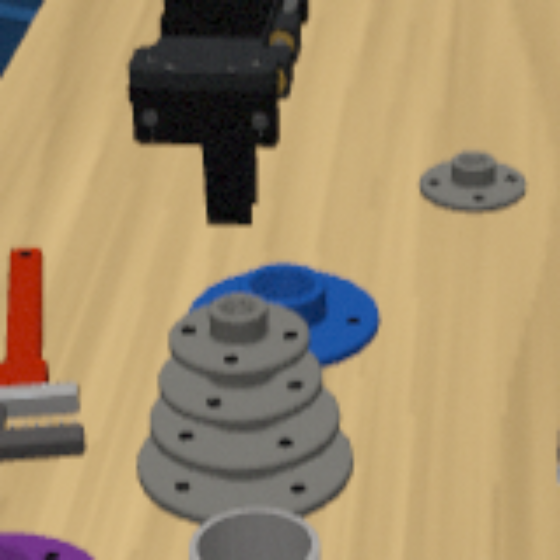

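The fingers closed to 0.2 without touching the hub. The tip is at side pixel (266,213) and the hub top is at (268,236), so the gripper was higher or farther away than reported. I'll measure the fingertips with the depth images.

```bash
cat >> h.py <<'E'
def px(c,p):
    q=c["camera_from_world"]@np.r_[p,1]; K=c["intrinsics"]; return (K[0,0]*q[0]/-q[2]+K[0,2],K[1,1]*-q[1]/-q[2]+K[1,2],-q[2])
def tips(c,p):
    """points nearest the bench on the gripper around p"""
    P=world(c,U.ravel(),V.ravel()); d=c["z_map"].ravel()
    dark=c["color"].reshape(-1,3).max(1)<60
    return P[(d>0)&dark&(np.hypot(P[:,0]-p[0],P[:,1]-p[1])<90)&(P[:,2]>100)]
E
python3 - <<'E'
from h import *
p=state()["eef_pos"]; print(p)
for n in("side","top"):
    c=cam(n); print(n,px(c,p)); Q=tips(c,p)
    if len(Q):
        Q=Q[np.argsort(Q[:,2])]; print(len(Q)); 
        for a in range(0,400,40):
            if a<len(Q): print(Q[a].round(1))
        L=Q[(Q[:,2]<Q[3,2]+25)]; print('low part x,y range',L.min(0).round(1),L.max(0).round(1))
E
```

```text
[688.67670117  -4.42003023 134.21293408]
side (np.float64(266.69059088158934), np.float64(225.70947174528183), np.float64(1085.0972633257888))
6840
[681.7   8.2 167.9]
[677.6   9.2 174.8]
[699.   12.4 181.9]
[680.4  13.7 187.2]
[680.1  14.3 193.5]
[685.2  15.6 200. ]
[690.4  15.4 205.7]
[693.6  16.9 212.3]
[709.5  77.1 245.8]
[704.4  76.8 247.6]
low part x,y range [676.8 -18.9 167.9] [699.2  18.6 193.1]
top (np.float64(316.2790718182877), np.float64(201.09411599325824), np.float64(983.699496430172))
2739
[655.1 -78.8 258.3]
[666.4 -90.  284.1]
[677.5 -82.5 284.9]
[669.9 -86.2 285.6]
[673.4 -78.6 286.3]
[699.8 -87.9 287.4]
[666.5 -46.4 429.5]
[645.7   1.1 439.6]
[646.6   5.5 442.8]
[647.6   9.9 445.6]
low part x,y range [654.2 -92.  258.3] [721.   51.9 288.9]
```

The fingertips are about 30 mm above the reported TCP. Depth puts the tip at z≈166 where the state says 134. x and y agree. I'll reopen, go down part of the way, and measure the tip against the hub again.

Request:
step_arm(
  increments=[
    {"slide":[0,0,0],"roll":0},
    {"slide":[0,0,0],"roll":0},
    {"slide":[0,0,0],"roll":0},
    {"slide":[0,0,0],"roll":0},
    {"slide":[0,0,0],"roll":0},
  ],
  fingers=0.7,
)

```text
t: 7.0
eef_pos: [688.6, -4.4, 133.7]
tcp_rot: [3.142, 0.0, -0.0]
ft_force: [0.0, 0.1, 0.1]
opening: 0.663
grip_force: 0.0
```

Request:
step_arm(
  increments=[
    {"slide":[0,0,0.02],"roll":0},
    {"slide":[0,0,0.035],"roll":0},
    {"slide":[0,0,0.045],"roll":0},
    {"slide":[0,0,0.05],"roll":0},
    {"slide":[0,0,0.05],"roll":0},
  ],
)

```text
t: 7.62
eef_pos: [688.6, -4.5, 83.6]
tcp_rot: [3.142, 0.0, -0.0]
ft_force: [0.5, -0.4, -1.0]
opening: 0.696
grip_force: 0.0
```

Run:
```python
from h import *
s=state();p=s["eef_pos"]; print(p,s["ft_force"],s["opening"])
c=cam("side"); Q=tips(c,p); Q=Q[Q[:,1]>0]; Q=Q[np.argsort(Q[:,2])]; print(Q[:200:12].round(1))
cv2.imwrite("pics/side3.png",cv2.resize(c["color"][170:320,190:350,::-1],None,fx=4,fy=4))
```

```text
[688.62129737  -4.45381196  83.58923122] [ 0.49002548 -0.4251341  -1.00157047] 0.6958630188982833
[[687.5   9.9 100.3]
 [689.5  34.5 116.8]
 [680.2  33.8 119. ]
 [696.8  34.4 120.8]
 [692.7  36.3 124.2]
 [689.   36.1 126.3]
 [677.7  36.5 129.1]
 [679.4  37.3 131.6]
 [692.5  35.  134.1]
 [681.   37.7 136. ]
 [691.9  38.6 138.2]
 [684.1  41.1 139.9]
 [679.   37.7 142.4]
 [684.1  40.4 143.7]
 [693.6  37.3 145.8]
 [698.9  38.  148.1]
 [693.5  36.4 149.5]]
```

View pics/side3.png

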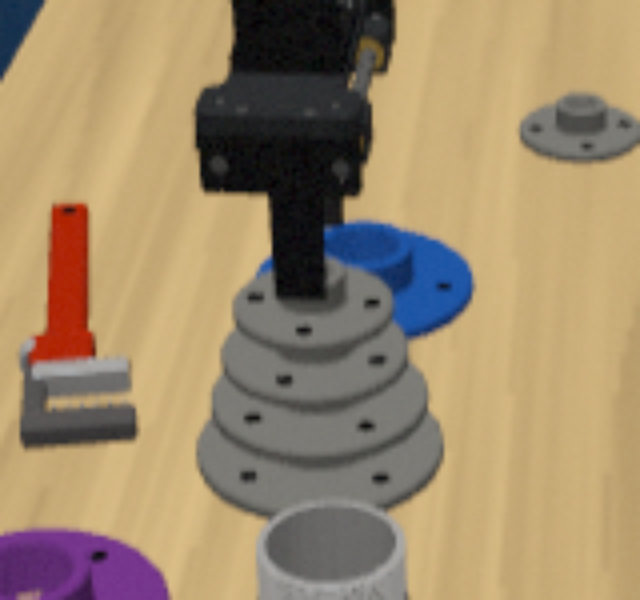

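Here the tip sits at crop (300,295), just above the top disc. Its measured z is about 115 with 83.6 reported, so the offset is about 31.5 mm. I'll lower another 20 mm and grip.

Request:
step_arm(
  increments=[
    {"slide":[0,0,0.008],"roll":0},
    {"slide":[0,0,0.014],"roll":0},
    {"slide":[0,0,0.018],"roll":0},
    {"slide":[0,0,0.02],"roll":0},
    {"slide":[0,0,0.02],"roll":0},
  ],
)

```text
t: 8.3
eef_pos: [688.6, -4.4, 63.6]
tcp_rot: [3.142, 0.0, -0.0]
ft_force: [0.3, 0.6, 0.5]
opening: 0.697
grip_force: 0.0
```

Request:
step_arm(
  increments=[
    {"slide":[0,0,0],"roll":0},
    {"slide":[0,0,0],"roll":0},
    {"slide":[0,0,0],"roll":0},
    {"slide":[0,0,0],"roll":0},
    {"slide":[0,0,0],"roll":0},
  ],
  fingers=0.2,
)

```text
t: 8.93
eef_pos: [688.7, -4.6, 63.8]
tcp_rot: [3.141, -0.0, -0.0]
ft_force: [0.4, -1.4, 1.2]
opening: 0.321
grip_force: 30.0
```

Request:
step_arm(
  increments=[
    {"slide":[0,0,0],"roll":0},
    {"slide":[0,0,0],"roll":0},
    {"slide":[0,0,0],"roll":0},
  ],
)

```text
t: 9.3
eef_pos: [688.7, -4.5, 63.8]
tcp_rot: [3.141, -0.0, -0.0]
ft_force: [0.1, -1.4, 0.9]
opening: 0.323
grip_force: 30.0
```

Gripped at 30 N with an opening of 31 mm. I'll lift and carry it towards the laid 78 at (564.8,-374.5).

Request:
step_arm(
  increments=[
    {"slide":[0,0,-0.004],"roll":0},
    {"slide":[0,0,-0.015],"roll":0},
    {"slide":[0,0,-0.035],"roll":0},
    {"slide":[0,0,-0.055],"roll":0},
    {"slide":[0,0,-0.06],"roll":0},
  ],
)

```text
t: 9.93
eef_pos: [689.1, -4.4, 125.5]
tcp_rot: [3.141, -0.002, -0.0]
ft_force: [-0.1, -0.6, -2.7]
opening: 0.32
grip_force: 30.0
```

Request:
step_arm(
  increments=[
    {"slide":[-0.01,0.03,0],"roll":0},
    {"slide":[-0.028,0.085,0],"roll":0},
    {"slide":[-0.046,0.14,0],"roll":0},
    {"slide":[-0.064,0.195,0],"roll":0},
    {"slide":[-0.082,0.245,0],"roll":0},
  ],
)

```text
t: 10.55
eef_pos: [605.6, -251.1, 123.4]
tcp_rot: [-3.141, 0.0, -0.0]
ft_force: [0.9, 0.0, -1.7]
opening: 0.322
grip_force: 30.0
```

Request:
step_arm(
  increments=[
    {"slide":[-0.015,0.045,0.02],"roll":0},
    {"slide":[-0.03,0.09,0.04],"roll":0},
    {"slide":[-0.04,0.118,0.06],"roll":0},
    {"slide":[-0.042,0.125,0.07],"roll":0},
    {"slide":[-0.042,0.125,0.07],"roll":0},
  ],
)

```text
t: 11.18
eef_pos: [564.2, -374.0, 52.9]
tcp_rot: [-3.14, 0.001, -0.001]
ft_force: [0.2, 0.7, -1.9]
opening: 0.32
grip_force: 30.0
```

```bash
cat >> h.py <<'E'
from scipy.optimize import least_squares
def rim(c,xy,z,r):
    """fixed-radius robust circle through the outline of grey in the plane z"""
    hsv=cv2.cvtColor(c["color"],cv2.COLOR_RGB2HSV); g=((hsv[...,1]<60)&(hsv[...,2]>60)).astype(np.uint8)
    P=np.array([onplane(c,u,v,z) for u,v in zip([0,639,639,0],[0,0,479,479])])
    Hm=cv2.getPerspectiveTransform(np.float32([[0,0],[639,0],[639,479],[0,479]]),P[:,:2].astype(np.float32))
    cs,_=cv2.findContours(g,cv2.RETR_EXTERNAL,cv2.CHAIN_APPROX_NONE)
    W=cv2.perspectiveTransform(np.concatenate(cs).astype(np.float32),Hm)[:,0]
    xy=np.array(xy,float)
    for w in(15,8,5,4):
        D=np.hypot(*(W-xy).T); S=W[abs(D-r+1)<w]
        if len(S)<10: return None
        xy=least_squares(lambda q:np.hypot(*(S-q).T)-r+1,xy,loss="soft_l1",f_scale=1).x
    return xy.round(1).tolist()+[len(S)]
E
python3 - <<'E'
from h import *
s=state();p=s["eef_pos"]; print(p.round(1),s["ft_force"].round(1),s["grip_force"])
for n in("side","top"):
    c=cam(n); zb=p[2]+20.2
    print(n,'held',[(dz,rim(c,p[:2],zb+dz,39)) for dz in(0,7)],'laid',rim(c,(564.8,-374.5),0,39),rim(c,(564.8,-374.5),7,39))
    if n=="side": cv2.imwrite("pics/side4.png",cv2.resize(c["color"][120:270,250:410,::-1],None,fx=4,fy=4))
E
```

```text
[ 564.2 -374.    52.9] [ 0.2  0.7 -1.9] 29.999458727033925
side held [(0, [563.9, -383.0, 54]), (7, [563.9, -367.5, 57])] laid [564.9, -385.0, 53] [564.9, -371.1, 54]
top held [(0, [567.5, -361.4, 32]), (7, [567.1, -359.1, 34])] laid [567.4, -379.9, 29] [572.2, -381.1, 25]
```

View pics/side4.png

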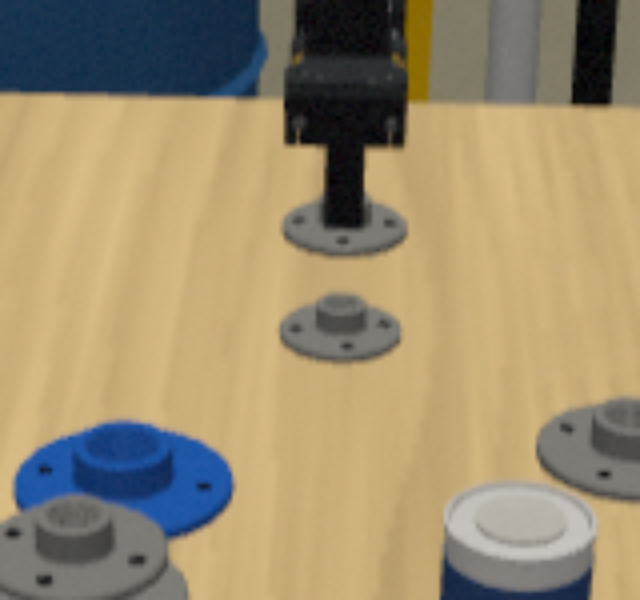

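The held 78 at crop (344,228) hangs level over the laid 78 at (341,330). x is 1 mm short, so I'll correct it and lower.

Request:
step_arm(
  increments=[
    {"slide":[0.001,0,0.015],"roll":0},
    {"slide":[0.001,0,0.03],"roll":0},
    {"slide":[0.001,0,0.038],"roll":0},
    {"slide":[0.001,0,0.043],"roll":0},
    {"slide":[0.001,0,0.044],"roll":0},
  ],
)

```text
t: 11.9
eef_pos: [565.5, -374.4, 9.4]
tcp_rot: [-3.141, 0.0, -0.0]
ft_force: [0.5, 0.2, -2.1]
opening: 0.323
grip_force: 30.0
```

Request:
step_arm(
  increments=[
    {"slide":[0,0,0.001],"roll":0},
    {"slide":[0,0,0.002],"roll":0},
    {"slide":[0,0,0.003],"roll":0},
    {"slide":[0,0,0.003],"roll":0},
  ],
)

```text
t: 12.4
eef_pos: [565.5, -374.4, 6.8]
tcp_rot: [3.141, -0.0, -0.0]
ft_force: [0.3, 0.2, -2.7]
opening: 0.319
grip_force: 30.0
```

Request:
step_arm(
  increments=[
    {"slide":[0,0,0.001],"roll":0},
    {"slide":[0,0,0.001],"roll":0},
  ],
)

```text
t: 12.65
eef_pos: [565.5, -374.4, 5.7]
tcp_rot: [3.142, 0.0, -0.0]
ft_force: [-0.8, 0.1, -1.9]
opening: 0.324
grip_force: 30.0
```

Request:
step_arm(
  increments=[
    {"slide":[0,0,0.001],"roll":0},
    {"slide":[0,0,0.001],"roll":0},
  ],
)

```text
t: 12.9
eef_pos: [565.5, -374.4, 4.6]
tcp_rot: [-3.142, 0.0, -0.0]
ft_force: [0.0, -0.2, -1.6]
opening: 0.322
grip_force: 30.0
```

Request:
step_arm(
  increments=[
    {"slide":[0,0,0.0005],"roll":0},
    {"slide":[0,0,0.0005],"roll":0},
  ],
)

```text
t: 13.15
eef_pos: [565.5, -374.4, 4.2]
tcp_rot: [3.142, 0.0, -0.0]
ft_force: [-0.3, -0.3, -3.1]
opening: 0.32
grip_force: 30.0
```

Request:
step_arm(
  increments=[
    {"slide":[0,0,0.0005],"roll":0},
    {"slide":[0,0,0.0005],"roll":0},
  ],
)

```text
t: 13.4
eef_pos: [565.6, -374.4, 3.8]
tcp_rot: [3.141, -0.0, -0.0]
ft_force: [1.6, -0.0, -1.1]
opening: 0.323
grip_force: 30.0
```

Request:
step_arm(
  increments=[
    {"slide":[0,0,0.0005],"roll":0},
    {"slide":[0,0,0.0005],"roll":0},
  ],
)

```text
t: 13.65
eef_pos: [565.6, -374.5, 3.8]
tcp_rot: [3.141, -0.0, -0.0]
ft_force: [-2.2, 1.4, 4.9]
opening: 0.322
grip_force: 30.0
```

Request:
step_arm(
  increments=[
    {"slide":[0,0,0.0003],"roll":0},
    {"slide":[0,0,0.0003],"roll":0},
  ],
)

```text
t: 13.9
eef_pos: [565.6, -374.5, 3.7]
tcp_rot: [3.141, -0.0, -0.0]
ft_force: [-2.4, 1.7, 8.6]
opening: 0.321
grip_force: 30.0
```

Contact is at 3.7, exactly as predicted. I'll release, retreat, measure the placed flange and the next one on the stack, and then carry on.

Request:
step_arm(
  increments=[
    {"slide":[0,0,0],"roll":0},
    {"slide":[0,0,0],"roll":0},
    {"slide":[0,0,0],"roll":0},
    {"slide":[0,0,0],"roll":0},
  ],
  fingers=0.65,
)

```text
t: 14.4
eef_pos: [565.5, -374.4, 2.8]
tcp_rot: [3.142, 0.0, -0.0]
ft_force: [0.8, 0.7, 0.6]
opening: 0.637
grip_force: 0.0
```

Request:
step_arm(
  increments=[
    {"slide":[0,0,-0.01],"roll":0},
    {"slide":[0,0,-0.03],"roll":0},
    {"slide":[0,0,-0.07],"roll":0},
    {"slide":[0,0,-0.12],"roll":0},
    {"slide":[0.01,-0.03,-0.15],"roll":0},
  ],
)

```text
t: 15.02
eef_pos: [575.7, -345.9, 157.2]
tcp_rot: [3.139, -0.004, -0.002]
ft_force: [-0.4, 0.5, -0.1]
opening: 0.65
grip_force: 0.0
```

Request:
step_arm(
  increments=[
    {"slide":[0.018,-0.055,0],"roll":0},
    {"slide":[0.036,-0.11,0],"roll":0},
    {"slide":[0.05,-0.15,0],"roll":0},
  ],
)

```text
t: 15.4
eef_pos: [626.2, -192.3, 154.9]
tcp_rot: [3.141, -0.002, 0.001]
ft_force: [-0.3, -0.2, -1.2]
opening: 0.65
grip_force: 0.0
```

Run:
```python
from h import *
s=state();p=s["eef_pos"]; print(p.round(1),s["ft_force"].round(1))
for n in("top","side"):
    c=cam(n); print(n,'placed',hub(c,(565,-374.5),48,16,4),'laid108',hub(c,LAID[108],28,23),'stk92',hub(c,(688.5,-5),84,19,4))
    if n=="side": cv2.imwrite("pics/side5.png",cv2.resize(c["color"][120:310,220:440,::-1],None,fx=3,fy=3))
```

```text
[ 626.2 -192.3  154.9] [-0.3 -0.2 -1.2]
top placed None laid108 None stk92 [688.6, -5.4, 688.6, -5.7, 84.1, 120.0, 18.8]
side placed [564.6, -371.5, 563.2, -371.5, 46.7, 59.0, 18.8] laid108 [394.5, -225.1, 392.2, -227.6, 26.5, 140.0, 27.0] stk92 [687.6, -3.3, 687.2, -4.6, 83.0, 132.0, 20.9]
```

View pics/side5.png

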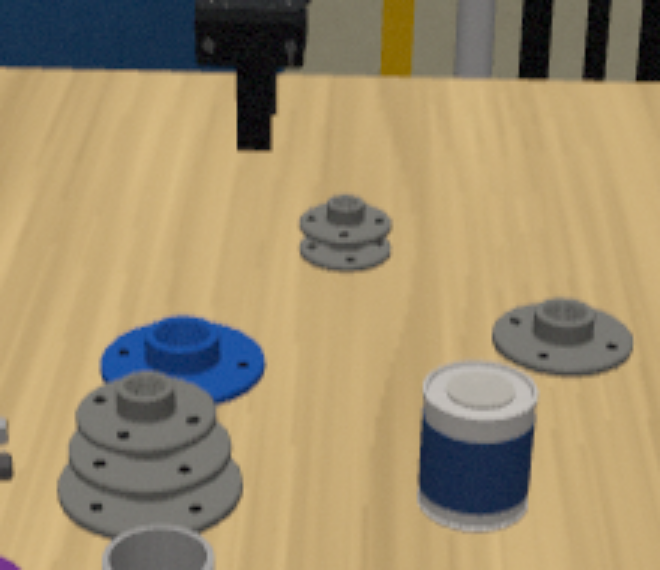

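The two 78s sit neatly stacked at crop (346,230), with their hub centres within about 1 mm. Now the stack's 92.

Request:
step_arm(
  increments=[
    {"slide":[0.018,-0.055,0],"roll":0},
    {"slide":[0.036,-0.11,0],"roll":0},
    {"slide":[0.053,-0.16,0],"roll":0},
    {"slide":[0.063,-0.19,0],"roll":0},
    {"slide":[0.063,-0.19,0.01],"roll":0},
  ],
)

```text
t: 16.12
eef_pos: [689.4, -3.1, 144.4]
tcp_rot: [3.141, -0.003, 0.002]
ft_force: [0.4, -0.5, -0.7]
opening: 0.652
grip_force: 0.0
```

Request:
step_arm(
  increments=[
    {"slide":[0,0,0.03],"roll":0},
    {"slide":[0,0,0.065],"roll":0},
    {"slide":[0,0,0.09],"roll":0},
    {"slide":[0,0,0.1],"roll":0},
    {"slide":[0,0,0.106],"roll":0},
  ],
)

```text
t: 16.75
eef_pos: [688.7, -5.5, 37.2]
tcp_rot: [3.141, -0.001, -0.001]
ft_force: [-0.5, -0.2, 0.4]
opening: 0.652
grip_force: 0.0
```

Request:
step_arm(
  increments=[
    {"slide":[0,0,0],"roll":0},
    {"slide":[0,0,0],"roll":0},
    {"slide":[0,0,0],"roll":0},
    {"slide":[0,0,0],"roll":0},
    {"slide":[0,0,0],"roll":0},
  ],
  fingers=0.25,
)

```text
t: 17.38
eef_pos: [689.0, -4.6, 37.7]
tcp_rot: [3.141, -0.001, -0.0]
ft_force: [-1.5, -1.7, 6.1]
opening: 0.398
grip_force: 30.0
```

Request:
step_arm(
  increments=[
    {"slide":[0,0,0],"roll":0},
    {"slide":[0,0,0],"roll":0},
  ],
)

```text
t: 17.62
eef_pos: [689.0, -4.6, 37.7]
tcp_rot: [3.141, -0.001, -0.0]
ft_force: [-0.9, -1.7, 5.8]
opening: 0.4
grip_force: 30.0
```

Request:
step_arm(
  increments=[
    {"slide":[0,0,-0.004],"roll":0},
    {"slide":[0,0,-0.015],"roll":0},
    {"slide":[0,0,-0.035],"roll":0},
    {"slide":[0,0,-0.06],"roll":0},
    {"slide":[0,0,-0.07],"roll":0},
  ],
)

```text
t: 18.25
eef_pos: [689.3, -4.4, 109.5]
tcp_rot: [3.141, -0.003, -0.0]
ft_force: [-0.5, -0.3, -2.9]
opening: 0.398
grip_force: 30.0
```

Request:
step_arm(
  increments=[
    {"slide":[-0.02,-0.016,0],"roll":0},
    {"slide":[-0.06,-0.048,0],"roll":0},
    {"slide":[-0.105,-0.083,0],"roll":0},
    {"slide":[-0.15,-0.118,0],"roll":0},
    {"slide":[-0.195,-0.153,0],"roll":0},
  ],
)

```text
t: 18.88
eef_pos: [492.1, 149.5, 107.2]
tcp_rot: [-3.142, -0.0, -0.001]
ft_force: [0.5, 1.4, -3.4]
opening: 0.398
grip_force: 30.0
```

Request:
step_arm(
  increments=[
    {"slide":[-0.04,-0.031,0.01],"roll":0},
    {"slide":[-0.075,-0.058,0.03],"roll":0},
    {"slide":[-0.092,-0.072,0.055],"roll":0},
    {"slide":[-0.0945,-0.074,0.07],"roll":0},
    {"slide":[-0.0945,-0.074,0.07],"roll":0},
  ],
)

```text
t: 19.5
eef_pos: [398.6, 222.7, 36.5]
tcp_rot: [3.141, 0.001, 0.0]
ft_force: [0.8, -0.1, -3.2]
opening: 0.399
grip_force: 30.0
```

Request:
step_arm(
  increments=[
    {"slide":[0,0,0],"roll":0},
    {"slide":[0,0,0],"roll":0},
  ],
)

```text
t: 19.75
eef_pos: [399.8, 222.5, 37.6]
tcp_rot: [-3.141, -0.001, -0.001]
ft_force: [-0.2, 0.5, -3.0]
opening: 0.4
grip_force: 30.0
```

Run:
```python
from h import *
s=state();p=s["eef_pos"]; print(p.round(1),s["ft_force"].round(1),s["grip_force"])
for n in("side","top"):
    c=cam(n); zb=p[2]+20.3
    print(n,'held',[rim(c,p[:2],zb+dz,46) for dz in(0,7)],'laid',[rim(c,(399.3,222),z,46) for z in(0,7)])
    if n=="side": cv2.imwrite("pics/side6.png",cv2.resize(c["color"][260:410,340:520,::-1],None,fx=4,fy=4))
```

```text
[399.8 222.5  37.6] [-0.2  0.5 -3. ] 29.99821033794433
side held [[397.8, 217.0, 79], [399.6, 225.4, 81]] laid [[397.4, 217.4, 96], [399.0, 224.7, 96]]
top held [[395.1, 233.3, 50], [396.0, 232.0, 49]] laid [[398.7, 223.7, 49], [399.4, 222.5, 49]]
```

View pics/side6.png

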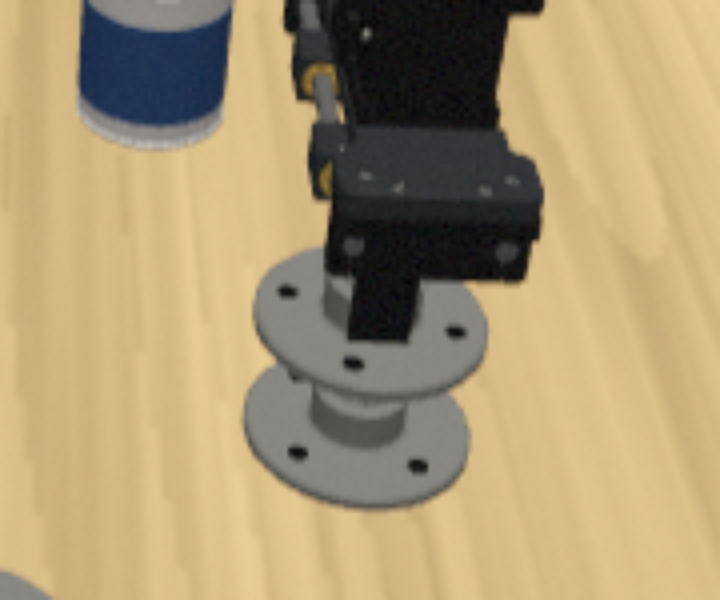

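The held 92 lies over the laid 92 at crop (360,430), matching to 0.5 mm in the side fit. I'll lower it.

Request:
step_arm(
  increments=[
    {"slide":[0,0,0.01],"roll":0},
    {"slide":[0,0,0.02],"roll":0},
    {"slide":[0,0,0.026],"roll":0},
    {"slide":[0,0,0.029],"roll":0},
    {"slide":[0,0,0.03],"roll":0},
  ],
)

```text
t: 20.48
eef_pos: [399.1, 222.6, 6.6]
tcp_rot: [3.141, 0.0, -0.0]
ft_force: [-0.8, 0.0, -3.8]
opening: 0.4
grip_force: 30.0
```

Request:
step_arm(
  increments=[
    {"slide":[0,0,0.0005],"roll":0},
    {"slide":[0,0,0.001],"roll":0},
    {"slide":[0,0,0.001],"roll":0},
  ],
)

```text
t: 20.85
eef_pos: [399.2, 222.6, 6.0]
tcp_rot: [3.142, -0.0, -0.0]
ft_force: [-0.6, 0.4, -1.8]
opening: 0.396
grip_force: 30.0
```

Request:
step_arm(
  increments=[
    {"slide":[0,0,0.0005],"roll":0},
    {"slide":[0,0,0.0005],"roll":0},
  ],
)

```text
t: 21.1
eef_pos: [399.2, 222.6, 5.7]
tcp_rot: [-3.142, -0.0, -0.0]
ft_force: [-1.3, 0.7, 4.0]
opening: 0.401
grip_force: 30.0
```

Request:
step_arm(
  increments=[
    {"slide":[0,0,0.0003],"roll":0},
    {"slide":[0,0,0.0003],"roll":0},
  ],
)

```text
t: 21.35
eef_pos: [399.3, 222.7, 5.6]
tcp_rot: [-3.141, -0.001, -0.0]
ft_force: [-2.8, -1.2, 9.1]
opening: 0.401
grip_force: 30.0
```

Request:
step_arm(
  increments=[
    {"slide":[0,0,0],"roll":0},
    {"slide":[0,0,0],"roll":0},
    {"slide":[0,0,0],"roll":0},
    {"slide":[0,0,0],"roll":0},
    {"slide":[0,0,0],"roll":0},
  ],
  fingers=0.75,
)

```text
t: 21.98
eef_pos: [399.1, 222.6, 5.1]
tcp_rot: [3.141, 0.0, -0.0]
ft_force: [-0.7, -0.0, 0.7]
opening: 0.746
grip_force: 0.0
```

Request:
step_arm(
  increments=[
    {"slide":[0,0,-0.01],"roll":0},
    {"slide":[0,0,-0.03],"roll":0},
    {"slide":[0,0,-0.07],"roll":0},
    {"slide":[0,0,-0.105],"roll":0},
    {"slide":[0.03,0.023,-0.11],"roll":0},
  ],
)

```text
t: 22.6
eef_pos: [429.2, 200.5, 118.1]
tcp_rot: [-3.14, -0.004, 0.003]
ft_force: [0.8, 0.3, -1.0]
opening: 0.748
grip_force: 0.0
```

Request:
step_arm(
  increments=[
    {"slide":[0.04,0.031,0],"roll":0},
    {"slide":[0.08,0.062,0],"roll":0},
    {"slide":[0.1,0.08,0],"roll":0},
  ],
)

```text
t: 22.98
eef_pos: [530.7, 118.0, 115.8]
tcp_rot: [3.142, -0.001, -0.002]
ft_force: [-1.1, 0.9, -1.0]
opening: 0.75
grip_force: 0.0
```

Run:
```python
from h import *
s=state();p=s["eef_pos"]; print(p.round(1),s["ft_force"].round(1))
for n in("top","side"):
    c=cam(n); print(n,'placed92',hub(c,(399.3,222.3),52,19,4),'placed78',hub(c,(565,-374),48,16,4),'laid108',hub(c,LAID[108],28,23),'stk108',hub(c,(688.5,-5),58,23,4))
    if n=="side": cv2.imwrite("pics/side7.png",c["color"][...,::-1])
```

```text
[530.7 118.  115.8] [-1.1  0.9 -1. ]
top placed92 None placed78 [566.1, -373.3, 565.5, -373.4, 47.5, 94.0, 16.4] laid108 [395.2, -227.9, 394.6, -227.9, 27.4, 176.0, 23.2] stk108 [686.9, -7.3, 687.5, -7.0, 58.1, 155.0, 22.9]
side placed92 [398.7, 224.9, 399.1, 223.3, 51.1, 218.0, 20.3] placed78 [576.0, -371.1, 573.4, -373.2, 47.6, 14.0, 16.5] laid108 [394.2, -225.1, 396.3, -228.4, 26.3, 137.0, 26.1] stk108 [686.5, -4.7, 686.2, -6.8, 57.0, 162.0, 25.0]
```

View pics/side7.png

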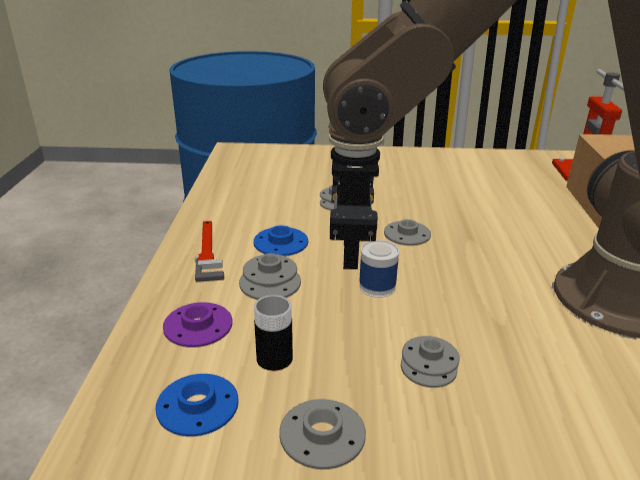

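The 92 pair is at (430,360) and the tin at (379,268). The pipe hasn't moved. The stack now shows the 108 and 124 at (270,272). The 108 has shifted about 1 mm and is now at about (687,-6).

Request:
step_arm(
  increments=[
    {"slide":[0.04,0.032,0],"roll":0},
    {"slide":[0.085,0.067,0],"roll":0},
    {"slide":[0.13,0.103,0],"roll":0},
    {"slide":[0.158,0.125,0.01],"roll":0},
    {"slide":[0.158,0.125,0.03],"roll":0},
  ],
)

```text
t: 23.7
eef_pos: [688.2, -6.3, 85.4]
tcp_rot: [3.141, -0.002, -0.002]
ft_force: [0.1, 0.5, -0.2]
opening: 0.752
grip_force: 0.0
```

Request:
step_arm(
  increments=[
    {"slide":[0,0,0.025],"roll":0},
    {"slide":[0,0,0.05],"roll":0},
    {"slide":[0,0,0.065],"roll":0},
    {"slide":[0,0,0.072],"roll":0},
    {"slide":[0,0,0.0747],"roll":0},
  ],
)

```text
t: 24.32
eef_pos: [687.2, -5.2, 10.7]
tcp_rot: [3.141, -0.0, 0.0]
ft_force: [-0.3, -0.1, 0.3]
opening: 0.753
grip_force: 0.0
```

Request:
step_arm(
  increments=[
    {"slide":[0,0,0],"roll":0},
    {"slide":[0,0,0],"roll":0},
    {"slide":[0,0,0],"roll":0},
    {"slide":[0,0,0],"roll":0},
    {"slide":[0,0,0],"roll":0},
  ],
  fingers=0.33,
)

```text
t: 24.95
eef_pos: [687.4, -5.8, 10.9]
tcp_rot: [3.141, -0.001, -0.0]
ft_force: [-0.7, -2.9, 4.6]
opening: 0.472
grip_force: 30.0
```

Request:
step_arm(
  increments=[
    {"slide":[0,0,0],"roll":0},
    {"slide":[0,0,0],"roll":0},
    {"slide":[0,0,0],"roll":0},
  ],
)

```text
t: 25.32
eef_pos: [687.4, -5.8, 10.9]
tcp_rot: [3.141, -0.001, -0.0]
ft_force: [0.0, -4.1, 5.3]
opening: 0.472
grip_force: 30.0
```

Request:
step_arm(
  increments=[
    {"slide":[0,0,-0.004],"roll":0},
    {"slide":[0,0,-0.015],"roll":0},
    {"slide":[0,0,-0.035],"roll":0},
    {"slide":[0,0,-0.065],"roll":0},
    {"slide":[0,0,-0.08],"roll":0},
  ],
)

```text
t: 25.95
eef_pos: [687.8, -5.4, 93.1]
tcp_rot: [3.141, -0.003, -0.0]
ft_force: [1.9, -0.5, -5.3]
opening: 0.471
grip_force: 30.0
```

Request:
step_arm(
  increments=[
    {"slide":[-0.02,0.015,0],"roll":0},
    {"slide":[-0.06,0.045,0],"roll":0},
    {"slide":[-0.105,0.08,0],"roll":0},
    {"slide":[-0.15,0.114,0],"roll":0},
    {"slide":[-0.195,0.148,0],"roll":0},
  ],
)

```text
t: 26.58
eef_pos: [490.7, -154.2, 91.0]
tcp_rot: [3.141, -0.001, 0.0]
ft_force: [0.2, -1.0, -5.4]
opening: 0.468
grip_force: 30.0
```

Request:
step_arm(
  increments=[
    {"slide":[-0.04,0.031,0.01],"roll":0},
    {"slide":[-0.075,0.058,0.03],"roll":0},
    {"slide":[-0.093,0.071,0.045],"roll":0},
    {"slide":[-0.0973,0.0742,0.05],"roll":0},
    {"slide":[-0.0973,0.0742,0.05],"roll":0},
  ],
)

```text
t: 27.2
eef_pos: [395.1, -227.7, 40.7]
tcp_rot: [3.141, -0.0, -0.001]
ft_force: [-0.1, -0.3, -5.8]
opening: 0.468
grip_force: 30.0
```

Request:
step_arm(
  increments=[
    {"slide":[0,0,0],"roll":0},
    {"slide":[0,0,0],"roll":0},
  ],
)

```text
t: 27.45
eef_pos: [395.4, -227.3, 40.8]
tcp_rot: [3.141, -0.001, 0.001]
ft_force: [0.3, -0.2, -5.0]
opening: 0.47
grip_force: 30.0
```

Run:
```python
from h import *
s=state();p=s["eef_pos"]; print(p.round(1),s["ft_force"].round(1),s["grip_force"])
for n in("side","top"):
    c=cam(n); zb=p[2]+19.1
    print(n,'held',[rim(c,p[:2],zb+dz,54) for dz in(0,8)],'laid',[rim(c,(394.9,-227.5),z,54) for z in(0,8)])
    if n=="side": cv2.imwrite("pics/side8.png",cv2.resize(c["color"][130:280,330:510,::-1],None,fx=4,fy=4))
    print('stk124',hub(c,(688,-5),30,28,4))
```

```text
[ 395.4 -227.3   40.8] [ 0.3 -0.2 -5. ] 29.998018126934767
side held [[393.9, -237.0, 67], [396.1, -221.7, 71]] laid [[393.2, -237.0, 79], [395.0, -223.2, 83]]
stk124 [687.3, -5.4, 689.3, -8.2, 29.2, 214.0, 31.1]
top held [[397.8, -220.4, 44], [398.4, -219.0, 44]] laid [[393.6, -230.7, 45], [394.2, -229.3, 45]]
stk124 [688.9, -8.1, 688.6, -8.4, 30.3, 195.0, 28.1]
```

View pics/side8.png

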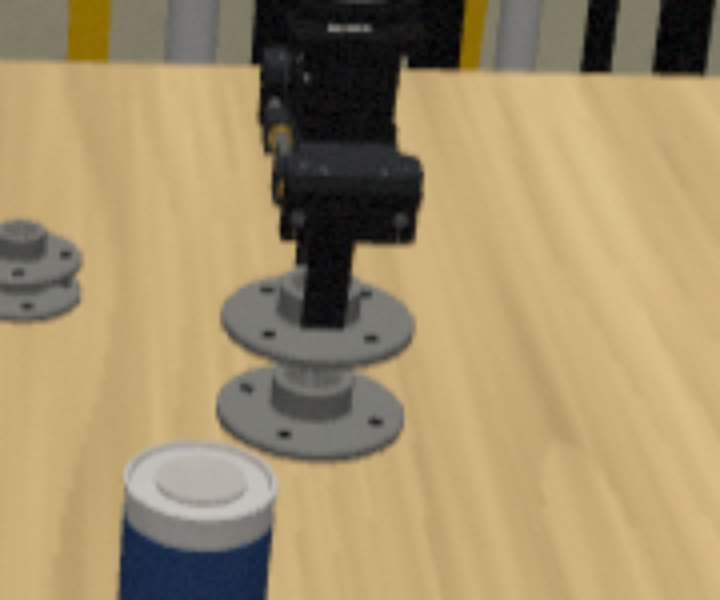

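The held 108 at crop (318,322) is centred over the laid one at (311,410), 0.8 mm too far in x. I'll correct that and lower.

Request:
step_arm(
  increments=[
    {"slide":[-0.0008,0,0.01],"roll":0},
    {"slide":[-0.0008,0,0.02],"roll":0},
    {"slide":[-0.0008,0,0.026],"roll":0},
    {"slide":[-0.0008,0,0.029],"roll":0},
    {"slide":[-0.0008,0,0.03],"roll":0},
  ],
)

```text
t: 28.18
eef_pos: [393.9, -227.6, 10.2]
tcp_rot: [-3.141, 0.0, -0.0]
ft_force: [-0.7, -0.1, -4.8]
opening: 0.47
grip_force: 30.0
```

Request:
step_arm(
  increments=[
    {"slide":[0,0,0.0005],"roll":0},
    {"slide":[0,0,0.001],"roll":0},
    {"slide":[0,0,0.001],"roll":0},
  ],
)

```text
t: 28.55
eef_pos: [394.0, -227.6, 9.5]
tcp_rot: [3.141, -0.0, -0.0]
ft_force: [-0.3, -0.0, -5.8]
opening: 0.469
grip_force: 30.0
```

Request:
step_arm(
  increments=[
    {"slide":[0,0,0.0005],"roll":0},
    {"slide":[0,0,0.0005],"roll":0},
  ],
)

```text
t: 28.8
eef_pos: [394.0, -227.6, 9.0]
tcp_rot: [3.141, -0.0, -0.0]
ft_force: [0.6, 0.0, -5.0]
opening: 0.467
grip_force: 30.0
```

Request:
step_arm(
  increments=[
    {"slide":[0.0005,0,0.0004],"roll":0},
    {"slide":[0.0005,0,0.0004],"roll":0},
  ],
)

```text
t: 29.05
eef_pos: [394.1, -227.6, 8.8]
tcp_rot: [3.142, 0.0, -0.0]
ft_force: [-4.5, -0.4, 4.2]
opening: 0.465
grip_force: 30.0
```

Request:
step_arm(
  increments=[
    {"slide":[0,0,0.0004],"roll":0},
    {"slide":[0,0,0.0004],"roll":0},
  ],
)

```text
t: 29.3
eef_pos: [394.1, -227.5, 8.8]
tcp_rot: [3.141, 0.0, -0.0]
ft_force: [-6.9, 0.8, 11.9]
opening: 0.471
grip_force: 30.0
```

Request:
step_arm(
  increments=[
    {"slide":[0,0,0],"roll":0},
    {"slide":[0,0,0],"roll":0},
    {"slide":[0,0,0],"roll":0},
    {"slide":[0,0,0],"roll":0},
    {"slide":[0,0,0],"roll":0},
  ],
  fingers=0.85,
)

```text
t: 29.92
eef_pos: [394.5, -227.6, 8.1]
tcp_rot: [3.142, 0.0, -0.0]
ft_force: [-0.2, 0.2, 1.1]
opening: 0.845
grip_force: 0.0
```

Request:
step_arm(
  increments=[
    {"slide":[0,0,-0.01],"roll":0},
    {"slide":[0,0,-0.03],"roll":0},
    {"slide":[0,0,-0.07],"roll":0},
    {"slide":[0,0,-0.105],"roll":0},
    {"slide":[0.03,-0.023,-0.11],"roll":0},
  ],
)

```text
t: 30.55
eef_pos: [424.8, -205.6, 121.1]
tcp_rot: [3.139, -0.003, -0.003]
ft_force: [0.0, -0.2, -0.4]
opening: 0.846
grip_force: 0.0
```

Request:
step_arm(
  increments=[
    {"slide":[0.045,-0.034,0],"roll":0},
    {"slide":[0.09,-0.068,0],"roll":0},
    {"slide":[0.135,-0.102,0],"roll":0},
    {"slide":[0.18,-0.136,0],"roll":0},
    {"slide":[0.2,-0.15,0],"roll":0},
  ],
)

```text
t: 31.18
eef_pos: [626.2, -52.5, 118.6]
tcp_rot: [3.142, -0.001, 0.002]
ft_force: [-1.1, -0.0, -0.7]
opening: 0.852
grip_force: 0.0
```

Run:
```python
from h import *
s=state();p=s["eef_pos"]; print(p.round(1),s["ft_force"].round(1))
for n in("top","side"):
    c=cam(n); print(n,'placed108',hub(c,(394.9,-227.3),56,23,4),'92',hub(c,(399.3,222.3),52,19,4),'laid124',hub(c,LAID[124],30,28),'stk124',hub(c,(688,-6.5),30,28,4))
```

```text
[626.2 -52.5 118.6] [-1.1 -0.  -0.7]
top placed108 [393.9, -226.4, 394.3, -226.4, 55.7, 165.0, 23.1] 92 [400.0, 222.4, 399.9, 223.1, 52.3, 126.0, 19.2] laid124 [568.8, 368.8, 568.7, 369.0, 30.1, 232.0, 28.5] stk124 None
side placed108 [394.0, -224.6, 393.5, -226.2, 55.4, 116.0, 26.0] 92 [398.5, 225.3, 397.1, 224.5, 51.0, 218.0, 22.6] laid124 [567.5, 371.5, 567.0, 368.9, 28.8, 603.0, 29.4] stk124 [687.1, -5.5, 687.4, -8.1, 29.1, 218.0, 30.8]
```

Request:
step_arm(
  increments=[
    {"slide":[0.03,-0.024,0.01],"roll":0},
    {"slide":[0.055,-0.042,0.03],"roll":0},
    {"slide":[0.0635,-0.0483,0.055],"roll":0},
    {"slide":[0.0635,-0.0483,0.075],"roll":0},
    {"slide":[0.0635,-0.0483,0.085],"roll":0},
  ],
)

```text
t: 31.9
eef_pos: [686.9, -7.1, 32.2]
tcp_rot: [3.142, 0.002, -0.001]
ft_force: [0.2, 0.5, -0.2]
opening: 0.85
grip_force: 0.0
```

Request:
step_arm(
  increments=[
    {"slide":[0,0,0.02],"roll":0},
    {"slide":[0,0,0.035],"roll":0},
    {"slide":[0,0,0.046],"roll":0},
    {"slide":[0,0,0.05],"roll":0},
    {"slide":[0,0,0.0515],"roll":0},
  ],
)

```text
t: 32.52
eef_pos: [688.1, -6.4, -18.4]
tcp_rot: [3.141, -0.0, -0.0]
ft_force: [0.4, 0.7, -0.1]
opening: 0.852
grip_force: 0.0
```

Request:
step_arm(
  increments=[
    {"slide":[0,0,0],"roll":0},
    {"slide":[0,0,0],"roll":0},
    {"slide":[0,0,0],"roll":0},
    {"slide":[0,0,0],"roll":0},
    {"slide":[0,0,0],"roll":0},
  ],
  fingers=0.4,
)

```text
t: 33.15
eef_pos: [688.2, -6.7, -18.0]
tcp_rot: [3.141, -0.001, -0.0]
ft_force: [0.1, -5.1, 3.8]
opening: 0.592
grip_force: 30.0
```

Request:
step_arm(
  increments=[
    {"slide":[0,0,0],"roll":0},
    {"slide":[0,0,0],"roll":0},
    {"slide":[0,0,0],"roll":0},
  ],
)

```text
t: 33.52
eef_pos: [688.2, -6.7, -18.0]
tcp_rot: [3.141, -0.001, -0.0]
ft_force: [-0.4, -4.3, 4.4]
opening: 0.589
grip_force: 30.0
```

Request:
step_arm(
  increments=[
    {"slide":[0,0,-0.005],"roll":0},
    {"slide":[0,0,-0.025],"roll":0},
    {"slide":[0,0,-0.065],"roll":0},
    {"slide":[0,0,-0.115],"roll":0},
    {"slide":[0,0,-0.15],"roll":0},
  ],
)

```text
t: 34.15
eef_pos: [688.1, -5.9, 134.8]
tcp_rot: [-3.142, -0.002, 0.0]
ft_force: [0.9, -0.9, -7.8]
opening: 0.589
grip_force: 30.0
```

Request:
step_arm(
  increments=[
    {"slide":[-0.01,-0.02,0],"roll":0},
    {"slide":[-0.03,-0.07,0],"roll":0},
    {"slide":[-0.05,-0.122,0],"roll":0},
    {"slide":[-0.07,-0.175,0],"roll":0},
    {"slide":[-0.09,-0.228,0],"roll":0},
  ],
)

```text
t: 34.78
eef_pos: [595.6, 223.9, 130.7]
tcp_rot: [3.141, 0.002, 0.0]
ft_force: [1.4, 0.3, -8.2]
opening: 0.592
grip_force: 30.0
```

Request:
step_arm(
  increments=[
    {"slide":[-0.012,-0.05,0],"roll":0},
    {"slide":[-0.023,-0.1,0.005],"roll":0},
    {"slide":[-0.0285,-0.138,0.025],"roll":0},
    {"slide":[-0.0298,-0.1474,0.055],"roll":0},
    {"slide":[-0.0298,-0.1474,0.075],"roll":0},
  ],
)

```text
t: 35.4
eef_pos: [565.5, 370.4, 54.1]
tcp_rot: [3.14, 0.004, 0.002]
ft_force: [0.7, 0.4, -7.7]
opening: 0.59
grip_force: 30.0
```

Request:
step_arm(
  increments=[
    {"slide":[0,0,0.01],"roll":0},
    {"slide":[0,0,0.015],"roll":0},
    {"slide":[0,0,0.015],"roll":0},
    {"slide":[0,0,0.015],"roll":0},
  ],
)

```text
t: 35.9
eef_pos: [568.6, 369.1, 42.4]
tcp_rot: [-3.141, -0.001, -0.0]
ft_force: [0.6, 0.7, -7.7]
opening: 0.589
grip_force: 30.0
```

Run:
```python
from h import *
s=state();p=s["eef_pos"]; print(p.round(1),s["ft_force"].round(1),s["grip_force"])
for n in("side","top"):
    c=cam(n); zb=p[2]+18
    print(n,'held',[rim(c,p[:2],zb+dz,62) for dz in(0,8)],'laid',[rim(c,(568.2,369),z,62) for z in(0,8)])
    if n=="side": cv2.imwrite("pics/side9.png",cv2.resize(c["color"][280:480,230:430,::-1],None,fx=3,fy=3))
    print('nip',hub(c,(655,214.5),110,30))
```

```text
[568.6 369.1  42.4] [ 0.6  0.7 -7.7] 29.996954016387463
side held [[568.3, 371.6, 104], [568.1, 372.4, 113]] laid [[567.5, 366.3, 148], [567.3, 372.4, 157]]
nip [653.7, 216.1, 653.7, 212.7, 108.0, 348.0, 32.2]
top held [[569.3, 367.5, 87], [569.0, 365.2, 86]] laid [[568.5, 370.8, 109], [568.2, 368.5, 106]]
nip [655.7, 214.4, 655.1, 213.7, 109.9, 159.0, 30.0]
```

View pics/side9.png

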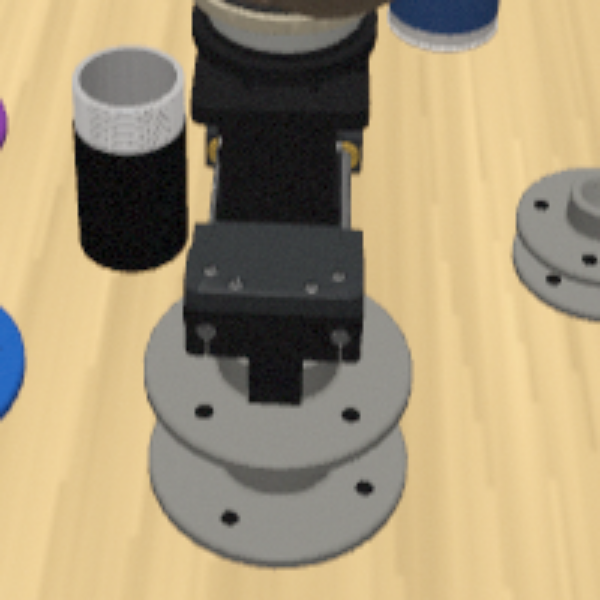

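The held 124 at crop (278,380) is centred over the laid one at (278,465), 0.7 mm too far in x. The pipe at (130,160) hasn't moved. I'll correct and lower.

Request:
step_arm(
  increments=[
    {"slide":[-0.0007,0,0.01],"roll":0},
    {"slide":[-0.0007,0,0.02],"roll":0},
    {"slide":[-0.0007,0,0.025],"roll":0},
    {"slide":[-0.0007,0,0.0275],"roll":0},
    {"slide":[-0.0007,0,0.028],"roll":0},
  ],
)

```text
t: 36.62
eef_pos: [567.6, 369.1, 13.4]
tcp_rot: [3.141, 0.0, -0.0]
ft_force: [0.1, -0.5, -9.5]
opening: 0.591
grip_force: 30.0
```

Request:
step_arm(
  increments=[
    {"slide":[0,0,0.0005],"roll":0},
    {"slide":[0,0,0.001],"roll":0},
    {"slide":[0,0,0.001],"roll":0},
  ],
)

```text
t: 37.0
eef_pos: [567.6, 369.1, 12.7]
tcp_rot: [-3.142, -0.0, -0.0]
ft_force: [-0.0, -0.5, -7.4]
opening: 0.591
grip_force: 30.0
```

Request:
step_arm(
  increments=[
    {"slide":[0,0,0.0005],"roll":0},
    {"slide":[0,0,0.0005],"roll":0},
  ],
)

```text
t: 37.25
eef_pos: [567.6, 369.1, 12.1]
tcp_rot: [3.142, -0.0, -0.0]
ft_force: [0.3, -1.0, -8.3]
opening: 0.589
grip_force: 30.0
```

Request:
step_arm(
  increments=[
    {"slide":[0,0,0.0004],"roll":0},
    {"slide":[0,0,0.0004],"roll":0},
  ],
)

```text
t: 37.5
eef_pos: [567.6, 369.1, 12.0]
tcp_rot: [3.142, -0.0, -0.0]
ft_force: [-1.6, -0.8, -2.3]
opening: 0.591
grip_force: 30.0
```

Request:
step_arm(
  increments=[
    {"slide":[0,0,0.0003],"roll":0},
    {"slide":[0,0,0.0003],"roll":0},
  ],
)

```text
t: 37.75
eef_pos: [567.6, 369.1, 11.9]
tcp_rot: [-3.142, -0.0, -0.0]
ft_force: [-2.8, -1.3, 4.1]
opening: 0.591
grip_force: 30.0
```

Contact. I'll release and back away.

Request:
step_arm(
  increments=[
    {"slide":[0,0,0],"roll":0},
    {"slide":[0,0,0],"roll":0},
    {"slide":[0,0,0],"roll":0},
    {"slide":[0,0,0],"roll":0},
    {"slide":[0,0,0],"roll":0},
  ],
  fingers=0.85,
)

```text
t: 38.38
eef_pos: [567.6, 369.1, 11.3]
tcp_rot: [3.142, -0.0, -0.0]
ft_force: [0.8, -0.8, 0.1]
opening: 0.849
grip_force: 0.0
```

Request:
step_arm(
  increments=[
    {"slide":[0,0,-0.01],"roll":0},
    {"slide":[0,0,-0.03],"roll":0},
    {"slide":[0,0,-0.08],"roll":0},
    {"slide":[0,0,-0.14],"roll":0},
    {"slide":[0,0,-0.18],"roll":0},
  ],
)

```text
t: 39.0
eef_pos: [568.0, 369.3, 196.2]
tcp_rot: [-3.14, -0.004, -0.0]
ft_force: [1.1, -0.1, 0.1]
opening: 0.85
grip_force: 0.0
```

Request:
step_arm(
  increments=[
    {"slide":[0.01,0.05,0],"roll":0},
    {"slide":[0.02,0.1,0],"roll":0},
    {"slide":[0.03,0.15,0],"roll":0},
    {"slide":[0.04,0.2,0],"roll":0},
    {"slide":[0.05,0.25,0],"roll":0},
  ],
)

```text
t: 39.62
eef_pos: [617.7, 117.5, 193.2]
tcp_rot: [-3.142, -0.002, -0.0]
ft_force: [1.1, -0.2, 0.1]
opening: 0.847
grip_force: 0.0
```

Request:
step_arm(
  increments=[
    {"slide":[0,0,0],"roll":0},
    {"slide":[0,0,0],"roll":0},
    {"slide":[0,0,0],"roll":0},
    {"slide":[0,0,0],"roll":0},
  ],
)

```text
t: 40.12
eef_pos: [617.3, 120.1, 191.6]
tcp_rot: [3.142, -0.0, 0.001]
ft_force: [0.4, 0.0, 1.1]
opening: 0.85
grip_force: 0.0
```

Run:
```python
from h import *
s=state();p=s["eef_pos"]; print(p.round(1),s["ft_force"].round(1))
for n in("top","side"):
    c=cam(n)
    for k in LAID: print(n,k,hub(c,LAID[k],4*T[k][0],T[k][1],4))
    print('tin',hub(c,(473,-8),88,37),'nip',hub(c,(655,214.5),110,30))
    if n=="side": cv2.imwrite("pics/side10.png",c["color"][...,::-1])
```

```text
[617.3 120.1 191.6] [0.4 0.  1.1]
top 78 [566.1, -373.2, 565.7, -372.9, 47.6, 96.0, 16.5]
top 92 None
top 108 [394.5, -226.0, 394.5, -226.4, 55.9, 164.0, 23.1]
top 124 [568.5, 381.6, 568.5, 371.2, 60.4, 135.0, 27.8]
tin [473.5, -8.4, 473.5, -8.6, 86.8, 811.0, 36.8] nip None
side 78 [564.9, -372.9, 566.5, -372.7, 46.5, 61.0, 18.0]
side 92 [398.8, 225.1, 398.1, 223.7, 51.3, 208.0, 19.9]
side 108 [393.4, -223.7, 395.1, -225.1, 54.9, 128.0, 25.9]
side 124 [567.2, 371.7, 568.2, 370.0, 59.2, 544.0, 29.5]
tin [472.7, -5.9, 474.1, -8.5, 86.2, 660.0, 39.6] nip [653.5, 215.8, 654.0, 214.5, 108.2, 334.0, 30.9]
```

View pics/side10.png

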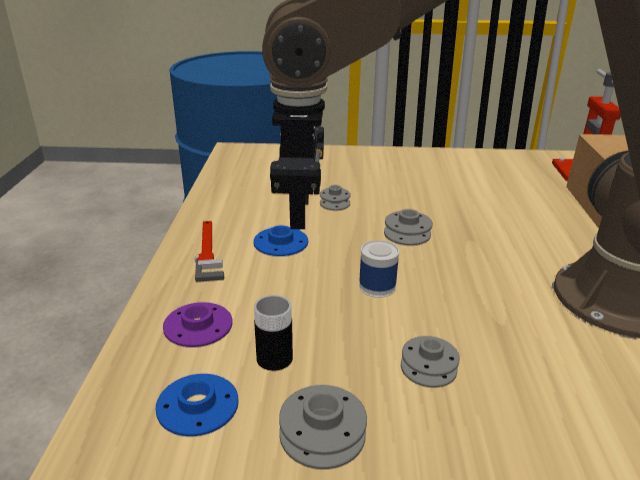

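All four pairs are stacked flat: 78 at (335,197), 92 at (430,360), 108 at (409,226) and 124 at (323,422). The tin and the pipe haven't moved, and the arm is clear of everything. I'm handing in.

```bash
python3 -c "
from cell import env; print(env.job_done())"
```

```text
the job is handed in; nothing more can be done
None
```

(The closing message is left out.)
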